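# Make up two weld kits from the offcut stock

### The arm

A 7-joint arm with a two-finger parallel gripper is mounted at the origin on the work surface. World frame = base frame: x ahead of the robot, y to its left, z up, the work surface at z = 0. Lengths are in m, angles in rad, forces in N, time in s.
With the tool pointing down it reaches from about 0.4 to 0.85 m from the base axis. Payload 10.4 kg.
Tool frame: the origin (TCP) lies between the finger pads; the fingertips stand 11 mm ahead of it and the grasp point (between the pads) lies 8 mm behind it; z points along the fingers, y is the direction in which the jaws open and shut (so a half turn about z gives the same grasp; the last joint's range is limited). The gripper opens to 87 mm and grips with 3 to 60 N. Pads are 19 mm wide; open, the fingers measure 117 mm over their backs; the gripper's body (75 mm by 190 mm) begins 51 mm behind the grasp point.
Start: joints at [-1.165, 0.332, -0.065, 1.46, 0.022, 1.35, -0.088], TCP at [0.26, 0.568, 0.234] pointing down, gripper open.
Joint ranges: [-2.6, 2.6], [-0.5, 2.12], [-1.47, 1.34], [0.16, 2.42], [-1.27, 4.41], [0.06, 2.06], [-2.6, 2.6]. Speed limits (rad/s): [2.22, 2.22, 2.79, 2.79, 3.14, 3.14, 3.14].

### API

Orientations are given as a unit quaternion [x, y, z, w].
In Python, from bench import r, eyes gives the robot as it stands.
- The arm moves only by the shell command python3 -m inch 'ROWS' [FORCE]. ROWS is a JSON object of lists of equal length, an entry for each row: "translation": the shift along the world's x, y, z scaled (see below), a list of three; "rot": the turn, a rotation vector about the world's x, y, z scaled (see below), a list of three; "jaw": the finger opening in mm, from 0 to 87. In form: {"translation": [[tx, ty, tz], ...], "rot": [[ax, ay, az], ...], "jaw": [jaw, ...]}. A call has 1 to 20 rows; each row is the pose to reach, as a shift and turn from the pose measured when the call began; what a row does not reach only later rows make up. The controller multiplies each number of a shift by 100 mm and each number of a turn by 60 degrees. A row lasts 1/10 s, in which the tool goes at most 50 mm and 8.59 degrees, less where a joint would pass 70% of its speed; a pose out of reach is approached as far as the arm can. A call with a number of a shift or a turn outside -1 to 1 is refused whole. A call with a gripper value outside its range is refused whole. The fingers move at their own pace and stop on an object; FORCE is the grip in N (left out, the last holds). Time passes only in rows, so rows that repeat a pose let the fingers close. It gives the time, the measured TCP pose, the force and the opening at its end, in the units of the state.
- r.read_state(): the state, without advancing time (a new reading comes with each control period).
- eyes.camera(name): name is "scene" or "side" or "wrist"; returns the picture (384x512x3 uint8, blue, green, red); there is no depth.
- eyes.calibration(name): a dict with "fx", "fy", "cx", "cy" (pixels), "distortion" ([k1, k2, p1, p2, k3] as OpenCV has them; the pictures are not rectified), "R" (3x3) and "t" (3): a world point X has camera coordinates R X + t; the wrist camera has in their place "hand_eye" (4x4, takes a point from camera to tool coordinates, whose origin is the TCP and whose axes are the flange's). Camera axes: x right, y down, z forward; pixel columns grow to the right and rows downward; lengths in m; the calibration is good to about 2 mm. A picture is of the moment at which its call begins: read the wrist's pose just before it. calibration takes no time and is no camera call.
- r.close_job(): hands the job in, once; it reports no verdict.
The state is a dict: "time": time; "joint_positions": joint angles; "joint_vel": joint speeds; "joint_torque": joint torques, N m; "ee_pos": TCP position; "eef_rot": TCP orientation; "ft_force": force on the tool from outside, world axes, zero at the start; "torque": the same for the moment, N m; "width": finger opening in m.
Only numpy, scipy, OpenCV 4.12 (cv2) and the standard library are available. Lean on these libraries where they do the work, as an engineer would, in place of code of your own. Each camera call takes 0.05 s, during which the arm holds its last target. There are 200 camera calls.

### The job

Make up the two weld kits from the stock on the bench. The handrail kit goes in the red tray: the bright steel round tube, the green flanged socket and the orange lug; the table-leg kit goes in the blue tray: the dark steel square tube and the brass-yellow hexagon nut. Stand each part upright on the floor of a pocket of its own, in any order, and leave the copper and aluminium offcuts standing where they are.

Things in the scene. Friction and masses are not known exactly. Their poses are not given: they have to be found in the camera images.
- tray_red: Red sheet-steel kit tray, fixed to the bench, for the handrail kit: 226 long (its x axis) by 78 wide (its y axis), walls 4 thick and 18 high above the bench, floor 4 thick. It has three open-topped pockets in a row along x, each 70 x 70 inside, centred at x = -74, 0 and +74, y = 0. Origin at the centre of its underside, z up. Sizes in mm.
- tray_blue: Blue sheet-steel kit tray, fixed to the bench, for the table-leg kit: 152 long (its x axis) by 78 wide (its y axis), walls 4 thick and 18 high above the bench, floor 4 thick. It has two open-topped pockets side by side along x, each 70 x 70 inside, centred at x = -37 and +37, y = 0. Origin at the centre of its underside, z up. Sizes in mm.
- tube_steel: Bright steel (silver) round tube offcut, 42 outside diameter, wall 4, open at both ends, about 0.22 kg. Loose, standing upright on the bench among the stock; origin at the centre of its underside, z up; 60 tall. Sizes in mm.
- socket: Green painted flanged socket: a round foot 50 in diameter and 12 high, carrying a round neck 34 in diameter from there to the top, black bore; about 0.36 kg. Loose, standing upright on the bench among the stock; origin at the centre of its underside, z up; 60 tall. Sizes in mm.
- lug: Orange weld-on lug: a square base plate 50 x 50 x 10 high with one upright tab along its middle, the tab 50 long (along its x axis), 10 thick (along its y axis) and reaching to the top, with a black hole through its faces; about 0.30 kg. Loose, standing upright on the bench among the stock; origin at the centre of its underside, z up; 60 tall. Sizes in mm.
- square_dark: Dark grey mill-steel square tube offcut, 40 x 40 outside (sides along its x and y axes), wall 4, open at both ends, about 0.24 kg. Loose, standing upright on the bench among the stock; origin at the centre of its underside, z up; 60 tall. Sizes in mm.
- hex_nut: Brass-yellow long hexagon nut standing on end: 36 across flats, one pair of flats facing along its y axis, a small black bore on top; about 0.38 kg. Loose, standing upright on the bench among the stock; origin at the centre of its underside, z up; 60 tall. Sizes in mm.
- tube_copper: Copper-coloured round tube offcut, 42 outside diameter, same shape as the steel one. Not wanted in any kit. Loose, standing upright on the bench among the stock; origin at the centre of its underside, z up; 60 tall. Sizes in mm.
- square_alu: Pale aluminium square tube offcut, 40 x 40 outside, same shape as the dark steel one. Not wanted in any kit. Loose, standing upright on the bench among the stock; origin at the centre of its underside, z up; 60 tall. A flat black welding magnet (about 60 x 55, 18 high) and a white paste tin with yellow lid (53 diameter, 30 high) stand among the stock too. Sizes in mm.
Things that resemble listed ones, but are neither listed nor needed, are in the scene too. Of the things that look like the socket, the largest one is meant.

How it is judged:
At the end, for the whole second after the job is handed in: Each part is in a pocket of its own tray: origin within 20 mm of the pocket centre along tray x and y, underside under 8 mm above the tray underside, upright within 0.12 rad, below 0.02 m/s and 0.2 rad/s. Copper and aluminium offcuts within 20 mm of their start and upright within 0.12 rad ((x of tube_steel in the frame of tray_red between -0.094 and -0.054 m or x of tube_steel in the frame of tray_red between -0.02 and 0.02 m or x of tube_steel in the frame of tray_red between 0.054 and 0.094 m) and y of tube_steel in the frame of tray_red between -0.02 and 0.02 m and z of tube_steel in the frame of tray_red between 0 and 0.008 m and angle between each of tube_steel, socket, lug, square_dark, hex_nut, tube_copper, square_alu's own z axis and vertical below 0.12 rad and linear speed of each of tube_steel, socket, lug, square_dark, hex_nut below 0.02 m/s and angular speed of each of tube_steel, socket, lug, square_dark, hex_nut below 0.2 rad/s and (x of socket in the frame of tray_red between -0.094 and -0.054 m or x of socket in the frame of tray_red between -0.02 and 0.02 m or x of socket in the frame of tray_red between 0.054 and 0.094 m) and y of socket in the frame of tray_red between -0.02 and 0.02 m and z of socket in the frame of tray_red between 0 and 0.008 m and (x of lug in the frame of tray_red between -0.094 and -0.054 m or x of lug in the frame of tray_red between -0.02 and 0.02 m or x of lug in the frame of tray_red between 0.054 and 0.094 m) and y of lug in the frame of tray_red between -0.02 and 0.02 m and z of lug in the frame of tray_red between 0 and 0.008 m and (x of square_dark in the frame of tray_blue between -0.057 and -0.017 m or x of square_dark in the frame of tray_blue between 0.017 and 0.057 m) and y of square_dark in the frame of tray_blue between -0.02 and 0.02 m and z of square_dark in the frame of tray_blue between 0 and 0.008 m and (x of hex_nut in the frame of tray_blue between -0.057 and -0.017 m or x of hex_nut in the frame of tray_blue between 0.017 and 0.057 m) and y of hex_nut in the frame of tray_blue between -0.02 and 0.02 m and z of hex_nut in the frame of tray_blue between 0 and 0.008 m and distance of each of tube_copper, square_alu from where it was at the start of the episode below 0.02 m); the robot touches nothing.
It fails at once if the copper offcut is moved 30 mm or more from its start (distance of tube_copper from where it was at the start of the episode above 0.03 m).
It fails at once if the aluminium offcut is moved 30 mm or more from its start (distance of square_alu from where it was at the start of the episode above 0.03 m).
It also fails if it takes over 128 s, if anything falls off the work surface, if the arm or the gripper's body presses on something with over 40 N, if the wrist force passes 120 N, or if a joint passes its speed limit or range.

## Working session

There is one attempt and no reset: what is moved stays moved. The work goes in short steps, Python scripts to look and compute and a shell command to move; the robot and the scene stay as the last step left them, time stands still between calls to the robot, and variables do not carry over. Pictures are saved under pics/ and viewed, about 12 in all and at most 16, crops included, and the job is handed in when it is done.

```bash
mkdir -p pics; ls; python3 - <<'E'
from bench import r,eyes
import cv2
print(r.read_state())
for n in ("scene","side","wrist"):
    im=eyes.camera(n); cv2.imwrite(f"pics/{n}0.png",im); c=eyes.calibration(n); print(n,c)
E
```

```text
pics
{'time': 0.0, 'joint_positions': array([-1.16460498,  0.33286287, -0.06469446,  1.46093939,  0.02162987,
        1.34990958, -0.08853643]), 'joint_vel': array([-8.15134509e-05, -1.85394304e-03,  3.92608696e-04, -2.72033246e-04,
        1.09112527e-04,  1.17394627e-03,  1.75509830e-05]), 'joint_torque': array([ 8.55621020e-04, -6.23263621e+01,  2.48045626e-02, -3.89885366e+01,
       -6.13294286e-02,  4.01355105e-02,  8.34375965e-05]), 'ee_pos': array([0.25971902, 0.56807017, 0.23276047]), 'eef_rot': array([ 2.12763835e-01,  9.77103395e-01, -7.03879112e-04, -1.03303109e-04]), 'ft_force': array([-0.3187554 ,  0.49664903, -0.7730935 ]), 'torque': array([0.01931281, 0.02499953, 0.02171155]), 'width': 0.0868015029285708}
scene {'fx': 421.2888386064216, 'fy': 421.2888386064216, 'cx': 254.75777598503004, 'cy': 195.4220421770018, 'distortion': array([0.01768706, 0.        , 0.        , 0.        , 0.        ]), 'R': array([[-0.65605965,  0.75469178,  0.00510542],
       [ 0.63464655,  0.55533898, -0.53742197],
       [-0.40842318, -0.34934073, -0.84329803]]), 't': array([ 0.38374439, -0
[... 266 characters left out ...]
7588 ],
       [-0.37158587, -0.60863004, -0.70106591],
       [ 0.34152738,  0.61257071, -0.71282268]]), 't': array([-0.46890365,  0.21379179,  0.79835835])}
wrist {'fx': 297.90461565890246, 'fy': 297.90461565890246, 'cx': 253.3146040560483, 'cy': 187.60556046649407, 'distortion': array([0.0083093, 0.       , 0.       , 0.       , 0.       ]), 'hand_eye': array([[ 2.71204065e-04, -9.68205551e-01, -2.50155827e-01,
         6.77518851e-02],
       [ 9.99999962e-01,  2.52191001e-04,  1.08057956e-04,
         9.80075142e-04],
       [-4.15352646e-05, -2.50155847e-01,  9.68205583e-01,
        -1.49888531e-01],
       [ 0.00000000e+00,  0.00000000e+00,  0.00000000e+00,
         1.00000000e+00]])}
```

View pics/scene0.png

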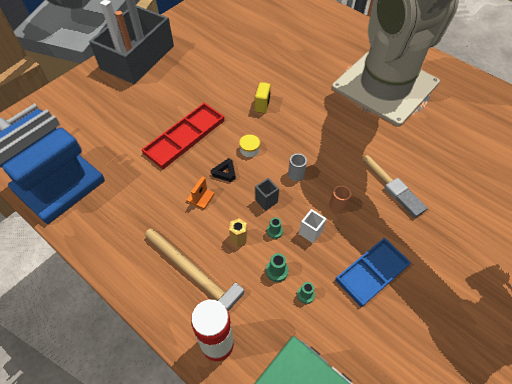

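View pics/side0.png

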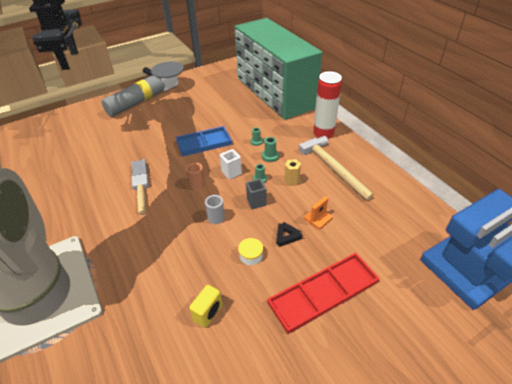

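Silver tube is at (298,167), as against copper (341,198). Dark square is at (266,194), as against alu (313,226). The green things are (277,268) (largest), (275,228) and (307,293). Lug is (200,193). Hex is (238,232), with lookalikes the tape measure (262,97) and the tin (250,146). Trays are red (184,135) and blue (373,272). Close crop to check:

```bash
python3 - <<'E'
import cv2
a=cv2.imread("pics/scene0.png")[130:310,140:420]
cv2.imwrite("pics/crop1.png",cv2.resize(a,None,fx=2.8,fy=2.8,interpolation=cv2.INTER_CUBIC))
E
```

```text
(no output)
```

View pics/crop1.png

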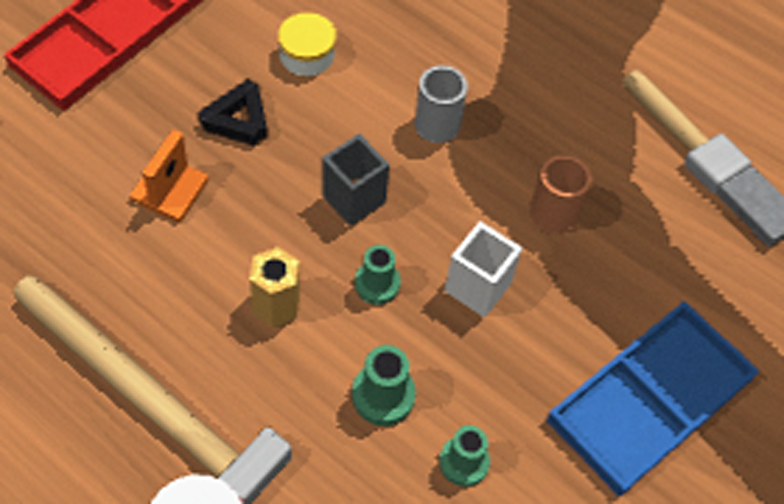

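The crop confirms the choices: silver tube top (443,85), dark square (356,160), hex (274,270), big green socket (387,364; two smaller ones at (380,259) and (469,440)), lug (165,165). Now positions.

```bash
cat > h.py <<'E'
import cv2,numpy as np
from bench import r,eyes
from scipy.spatial.transform import Rotation as Ro
def pose(n,s=None):
    c=eyes.calibration(n); K=np.array([[c["fx"],0,c["cx"]],[0,c["fy"],c["cy"]],[0,0,1]])
    if "R" in c: R=np.array(c["R"]);o=-R.T@c["t"];Rw=R.T
    else:
        s=s or r.read_state(); T=np.eye(4);T[:3,:3]=Ro.from_quat(s["eef_rot"]).as_matrix();T[:3,3]=s["ee_pos"]
        W=T@c["hand_eye"];Rw=W[:3,:3];o=W[:3,3]
    return K,np.array(c["distortion"]),Rw,o
def cast(P,px,z):
    K,D,Rw,o=P
    u=cv2.undistortPoints(np.array(px,float).reshape(-1,1,2),K,D).reshape(-1,2)
    d=np.c_[u,np.ones(len(u))]@Rw.T
    return (o+d*((z-o[2])/d[:,2])[:,None])[:,:2]
def rect(P,mask,z):
    cs,_=cv2.findContours(mask.astype(np.uint8),cv2.RETR_EXTERNAL,cv2.CHAIN_APPROX_NONE)
    c=max(cs,key=cv2.contourArea).reshape(-1,2)
    w=cast(P,c,z); (x,y),(a,b),t=cv2.minAreaRect((w*1000).astype(np.float32))
    if a<b: a,b,t=b,a,t+90
    return np.array([x,y,a,b,t]).round(1)
E
python3 - <<'E'
from h import *
P=pose("scene")
top=dict(steel=(443,85),copper=(566,176),dark=(356,160),alu=(487,250),hex=(274,270),sock=(387,364),s1=(380,259),s2=(469,440))
for k,(u,v) in top.items(): print(k,cast(P,[(140+u/2.8,130+v/2.8)],.045 if k in("s1","s2") else .06).round(3))
print("lugbase",cast(P,[(140+170/2.8,130+195/2.8)],.01).round(3), "magnet",cast(P,[(140+237/2.8,130+112/2.8)],.018).round(3))
c=np.array([(684,302),(757,372),(625,490),(549,415)])/2.8+[140,130]
print("blue corners",cast(P,c,.018).round(3))
for n in("scene","side"):
    im=cv2.imread(f"pics/{n}0.png").astype(int); b,g,rr=im[...,0],im[...,1],im[...,2]
    m=(rr>110)&(g<60)&(b<60); m2=(b>rr+60)&(b>90)
    m2[:, :]&=False if 0 else True
    if n=="scene": m[220:]=0; m2[:,:250]=0
    else: m[:220]=0; m2[:, 250:]=0
    print(n,rect(pose(n),m,.018),rect(pose(n),m2,.018))
E
```

```text
steel [[0.428 0.003]]
copper [[0.436 0.136]]
dark [[ 0.537 -0.004]]
alu [[0.535 0.129]]
hex [[0.658 0.015]]
sock [[0.662 0.131]]
s1 [[0.59  0.066]]
s2 [[0.663 0.211]]
lugbase [[ 0.644 -0.121]] magnet [[ 0.546 -0.134]]
blue corners [[0.446 0.268]
 [0.461 0.343]
 [0.608 0.317]
 [0.597 0.241]]
scene [ 528.5 -300.5  227.8   77.5  179.2] [527.8 290.6 152.1  78.6 170. ]
side [ 511.6 -337.7  232.9   71.8  161.4] [524.6 280.5 149.   88.8 169.6]
```

```bash
M="python3 -m inch"
python3 -m inch '{"translation":[[0.23,-0.45,0.1],[0.45,-0.9,0.2]],"rot":[[0,0,0],[0,0,0]],"jaw":[87,87]}'
python3 -m inch '{"translation":[[0.23,-0.45,0.1],[0.45,-0.9,0.2]],"rot":[[0,0,0],[0,0,0]],"jaw":[87,87]}'
python3 -m inch '{"translation":[[0.23,-0.45,0.1],[0.45,-0.9,0.2]],"rot":[[0,0,0],[0,0,0]],"jaw":[87,87]}'
python3 -m inch '{"translation":[[0.23,-0.45,0.1],[0.45,-0.9,0.2]],"rot":[[0,0,0],[0,0,0]],"jaw":[87,87]}'
python3 -m inch '{"translation":[[0.23,-0.45,0.1],[0.45,-0.9,0.2]],"rot":[[0,0,0],[0,0,0]],"jaw":[87,87]}'
python3 -m inch '{"translation":[[0.23,-0.45,0],[0.45,-0.9,0],[0.45,-0.9,0],[0.45,-0.9,0]],"rot":[[0,0,0],[0,0,0],[0,0,0],[0,0,0]],"jaw":[87,87,87,87]}'
python3 - <<'E'
from h import *
s=r.read_state(); im=eyes.camera("wrist"); cv2.imwrite("pics/w1.png",im)
np.save("w1.npy",np.r_[s["ee_pos"],s["eef_rot"]]); print(s["ee_pos"],s["eef_rot"],s["joint_positions"])
E
```

```text
time: 0.35
ee_pos: [0.3031, 0.4797, 0.2514]
eef_rot: [0.211, 0.977, -0.001, -0.0]
ft_force: [1.1, 0.0, 0.1]
width: 0.087
time: 0.55
ee_pos: [0.3474, 0.3903, 0.2709]
eef_rot: [0.211, 0.977, -0.002, -0.001]
ft_force: [1.0, -0.3, 0.4]
width: 0.0868
time: 0.75
ee_pos: [0.3909, 0.3022, 0.2902]
eef_rot: [0.211, 0.977, -0.002, -0.001]
ft_force: [1.3, 0.0, 1.4]
width: 0.0868
time: 0.95
ee_pos: [0.4343, 0.2143, 0.3097]
eef_rot: [0.211, 0.977, -0.001, -0.001]
ft_force: [2.2, 0.5, 0.2]
width: 0.0868
time: 1.15
ee_pos: [0.4776, 0.1264, 0.3292]
eef_rot: [0.211, 0.977, -0.001, -0.001]
ft_force: [0.4, 0.6, -0.9]
width: 0.0869
time: 1.55
ee_pos: [0.5228, 0.0351, 0.3289]
eef_rot: [0.213, 0.977, -0.002, -0.001]
ft_force: [-0.0, 0.4, 0.4]
width: 0.087
[0.52275438 0.03507454 0.32891024] [ 2.12851684e-01  9.77082843e-01 -1.53461639e-03 -9.60528779e-04] [-0.55299683  0.06419136  0.42243763  1.58723755 -0.02412877  1.49866261
  1.01229185]
```

View pics/w1.png

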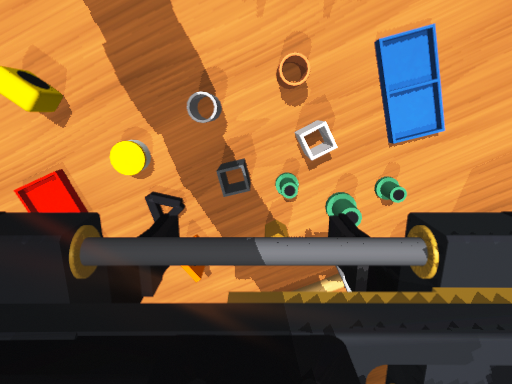

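The wrist view shows the steel tube (202,107), dark square (233,178), alu (316,140), copper (293,69) and blue tray (411,85). The gripper hides the lower half. Measuring and zooming.

```bash
python3 - <<'E'
from h import *
w=np.load("w1.npy"); P=pose("wrist",dict(ee_pos=w[:3],eef_rot=w[3:]))
im=cv2.imread("pics/w1.png"); b,g,rr=[im[...,i].astype(int) for i in range(3)]
def roi(m,x0,y0,x1,y1):
    q=np.zeros(m.shape,np.uint8); q[y0:y1,x0:x1]=m[y0:y1,x0:x1]; return q
sat=np.maximum(np.maximum(b,g),rr)-np.minimum(np.minimum(b,g),rr)
print("blue",rect(P,roi((b>rr+50)&(b>90),350,10,470,160),.018))
print("steel",rect(P,roi(sat<40,182,85,222,127),.06))
print("dark",rect(P,roi((sat<30)&(rr<110),210,150,256,200),.06))
print("alu",rect(P,roi((sat<40)&(rr>150),290,115,340,165),.06))
for n,p in dict(steel=(202,106),dark=(234,175),alu=(318,139),copper=(294,66),s1=(289,190),s2=(398,194)).items(): print(n,cast(P,[p],.06).round(3))
cv2.imwrite("pics/crop2.png",cv2.resize(im[80:220,170:370],None,fx=4,fy=4,interpolation=cv2.INTER_CUBIC))
E
```

```text
blue [526.4 289.3 151.4  78.5 169.9]
steel [428.2   4.   44.8  40.6  63.8]
dark [533.8  -1.2  47.5  43.  169.2]
alu [532.4 126.8  46.7  43.    3.4]
steel [[0.427 0.003]]
dark [[0.531 0.001]]
alu [[0.533 0.129]]
copper [[0.432 0.135]]
s1 [[0.584 0.064]]
s2 [[0.655 0.206]]
```

View pics/crop2.png

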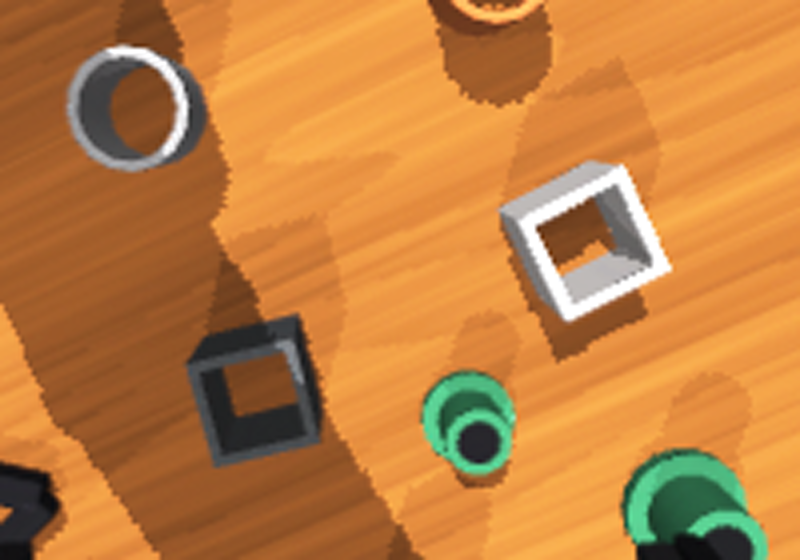

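```bash
python3 - <<'E'
from h import *
w=np.load("w1.npy"); P=pose("wrist",dict(ee_pos=w[:3],eef_rot=w[3:]))
for z in(.06,):
  c=cast(P,np.array([(190,363),(297,340),(322,440),(217,465)])/4+[170,80],z)
  d=np.diff(np.r_[c,c[:1]],axis=0); print(c.mean(0),np.linalg.norm(d,axis=1),np.degrees(np.arctan2(d[:,1],d[:,0]))%90)
print(np.degrees(np.arctan2(*(Ro.from_quat(w[3:]).as_matrix()[[1,0],1]))))
E
```

```text
[ 0.53835566 -0.00240003] [0.0392564  0.0378686  0.03958532 0.03895556] [77.73443851 78.89592138 79.31533993 78.40184177]
65.42103700392465
```

```bash

python3 -m inch '{"translation":[[0.08,-0.2,-0.5],[0.15,-0.37,-1],[0.15,-0.37,-1]],"rot":[[0,0,0.1],[0,0,0.22],[0,0,0.22]],"jaw":[87,70,70]}' >/dev/null
python3 -m inch '{"translation":[[0,0,-0.5],[0,0,-1],[0,0,-1],[0,0,-1]],"rot":[[0,0,0],[0,0,0],[0,0,0],[0,0,0]],"jaw":[70,70,70,70]}'
python3 - <<'E'
from h import *
s=r.read_state(); print(Ro.from_quat(s["eef_rot"]).as_matrix().round(3).tolist())
im=eyes.camera("wrist"); cv2.imwrite("pics/w2.png",im)
E
```

```text
time: 2.3
ee_pos: [0.5349, 0.001, 0.1251]
eef_rot: [0.096, 0.995, -0.003, -0.005]
ft_force: [0.4, 0.1, 0.3]
width: 0.0703
[[-0.982, 0.191, -0.01], [0.191, 0.982, -0.004], [0.009, -0.006, -1.0]]
```

View pics/w2.png

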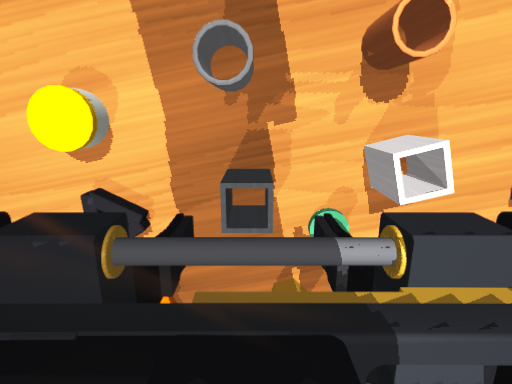

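The square is centred near (247,208) between the fingers with its edges aligned to the jaws.

```bash
python3 - <<'E'
from h import *
s=r.read_state();P=pose("wrist",s)
print(s["ee_pos"],"dark",cast(P,[(247,208)],.06),"steel",cast(P,[(222.5,52)],.06),"copper",cast(P,[(425,24)],.06))
E
```

```text
[0.53598931 0.00073116 0.12646973] dark [[ 0.53912543 -0.00420258]] steel [[0.4280298  0.00118385]] copper [[0.43716558 0.13503277]]
```

```bash

python3 -m inch '{"translation":[[0.03,-0.04,-0.4],[0.03,-0.04,-0.92],[0.03,-0.04,-0.92],[0.03,-0.04,-0.92]],"rot":[[0,0,0],[0,0,0],[0,0,0],[0,0,0]],"jaw":[70,70,70,70]}'
python3 -m inch '{"translation":[[0,0,0],[0,0,0],[0,0,0],[0,0,0],[0,0,0],[0,0,0]],"rot":[[0,0,0],[0,0,0],[0,0,0],[0,0,0],[0,0,0],[0,0,0]],"jaw":[30,30,30,30,30,30]}' 25
python3 -m inch '{"translation":[[0,0,0.2],[0,0,0.5],[0,0,0.95],[0,0,0.95],[0,0,0.95]],"rot":[[0,0,0],[0,0,0],[0,0,0],[0,0,0],[0,0,0]],"jaw":[30,30,30,30,30]}'
```

```text
time: 2.75
ee_pos: [0.5402, -0.0029, 0.0368]
eef_rot: [0.096, 0.995, -0.002, -0.003]
ft_force: [-0.1, -0.4, 1.2]
width: 0.0698
time: 3.35
ee_pos: [0.5404, -0.0034, 0.0374]
eef_rot: [0.096, 0.995, -0.002, -0.003]
ft_force: [-1.7, -1.3, 6.9]
width: 0.0395
time: 3.85
ee_pos: [0.5407, -0.0031, 0.1328]
eef_rot: [0.096, 0.995, -0.002, -0.002]
ft_force: [-0.8, 0.4, -2.8]
width: 0.0394
```

```bash

python3 -m inch '{"translation":[[0.04,0.4,0],[0.08,0.96,0]],"rot":[[0,0,0],[0,0,0]],"jaw":[30,30]}' >/dev/null
python3 -m inch '{"translation":[[0.04,0.4,0],[0.08,0.96,0]],"rot":[[0,0,0],[0,0,0]],"jaw":[30,30]}' >/dev/null
python3 -m inch '{"translation":[[0.04,0.4,0],[0.08,0.96,0],[0.08,0.96,0],[0.08,0.96,0]],"rot":[[0,0,0],[0,0,0],[0,0,0],[0,0,0]],"jaw":[30,30,30,30]}'
python3 - <<'E'
from h import *
im=eyes.camera("wrist"); cv2.imwrite("pics/w3.png",im)
E
```

```text
time: 4.65
ee_pos: [0.5606, 0.2728, 0.1268]
eef_rot: [0.098, 0.995, -0.004, -0.006]
ft_force: [-0.3, -0.9, -3.0]
width: 0.0398
```

View pics/w3.png

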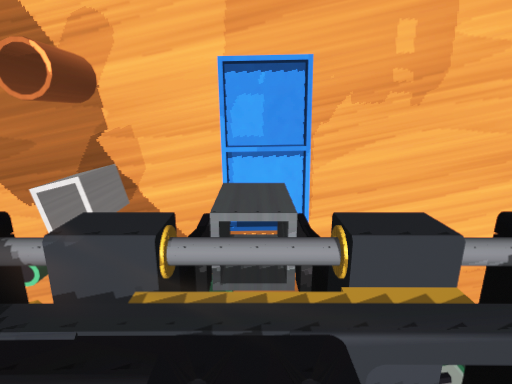

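Blue tray spans u 219–312 and is straight to the jaws, so about 11 mm more y is needed, as computed. Lowering and releasing.

```bash

python3 -m inch '{"translation":[[0.02,0.107,0],[0.02,0.107,-0.3],[0.02,0.107,-0.6],[0.02,0.107,-0.75],[0.02,0.107,-0.83],[0.02,0.107,-0.83]],"rot":[[0,0,0],[0,0,0],[0,0,0],[0,0,0],[0,0,0],[0,0,0]],"jaw":[30,30,30,30,30,30]}'
```

```text
time: 5.3
ee_pos: [0.5632, 0.2806, 0.0438]
eef_rot: [0.1, 0.995, -0.005, -0.006]
ft_force: [-0.6, 0.3, -2.1]
width: 0.0397
```

```bash

python3 -m inch '{"translation":[[0,0.03,-0.025],[0,0.03,-0.025],[0,0.03,-0.025],[0,0.03,-0.025],[0,0.03,-0.025],[0,0.03,-0.025]],"rot":[[0,0,0],[0,0,0],[0,0,0],[0,0,0],[0,0,0],[0,0,0]],"jaw":[30,30,60,60,60,60]}'
python3 -m inch '{"translation":[[0,0,0.2],[0,0,0.6],[0,0,1],[0,0,1]],"rot":[[0,0,0],[0,0,0],[0,0,0],[0,0,0]],"jaw":[60,60,60,60]}'
```

```text
time: 5.9
ee_pos: [0.5634, 0.2837, 0.0417]
eef_rot: [0.1, 0.995, -0.005, -0.006]
ft_force: [-0.1, 0.2, -0.2]
width: 0.0584
time: 6.3
ee_pos: [0.5663, 0.2848, 0.1479]
eef_rot: [0.1, 0.995, -0.002, -0.002]
ft_force: [0.9, -0.1, -1.2]
width: 0.06
```

```bash

python3 -m inch '{"translation":[[0.22,-0.43,0.2],[0.45,-0.86,0.4]],"rot":[[0,0,0],[0,0,0]],"jaw":[60,60]}' >/dev/null
python3 -m inch '{"translation":[[0.22,-0.43,0.2],[0.45,-0.86,0.4]],"rot":[[0,0,0],[0,0,0]],"jaw":[60,60]}' >/dev/null
python3 -m inch '{"translation":[[0.22,-0.43,0.1],[0.55,-0.86,0.2],[0.55,-0.86,0.2],[0.55,-0.86,0.2],[0.55,-0.86,0.2]],"rot":[[0,0,0],[0,0,0],[0,0,0],[0,0,0],[0,0,0]],"jaw":[60,60,60,60,60]}'
python3 - <<'E'
from h import *
s=r.read_state();im=eyes.camera("wrist"); cv2.imwrite("pics/w4.png",im)
np.save("w4.npy",np.r_[s["ee_pos"],s["eef_rot"]]); print(s["ee_pos"],s["eef_rot"])
E
```

```text
time: 7.2
ee_pos: [0.7058, 0.0377, 0.244]
eef_rot: [0.097, 0.995, -0.001, -0.002]
ft_force: [0.2, 0.3, -0.1]
width: 0.06
[0.70580137 0.0376534  0.24404171] [ 0.09719647  0.99526203 -0.0010413  -0.00229008]
```

View pics/w4.png

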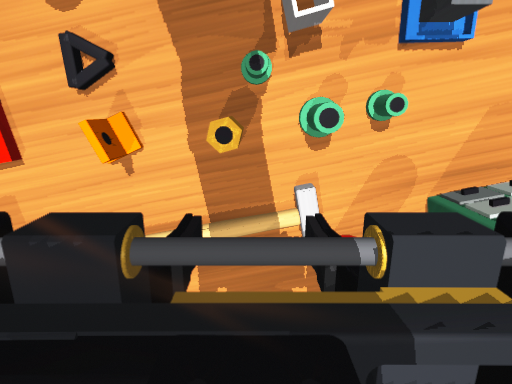

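The hex (224,134), big socket (327,118), lug (112,138) and two small sockets are all visible. Zooming in to get the angles.

```bash
python3 - <<'E'
from h import *
im=cv2.imread("pics/w4.png"); f=lambda x,y:cv2.resize(im[y:y+80,x:x+80],(390,390),interpolation=cv2.INTER_CUBIC)
cv2.imwrite("pics/crop4.png",np.hstack([f(185,95),f(72,95)]))
w=np.load("w4.npy"); P=pose("wrist",dict(ee_pos=w[:3],eef_rot=w[3:]))
hsv=cv2.cvtColor(im,cv2.COLOR_BGR2HSV)
print("sock",cast(P,[(328,118.5)],.06),"hexbore",cast(P,[(223.5,134.5)],.06))
E
```

```text
sock [[0.66283157 0.12965333]] hexbore [[0.65760217 0.01395328]]
```

View pics/crop4.png

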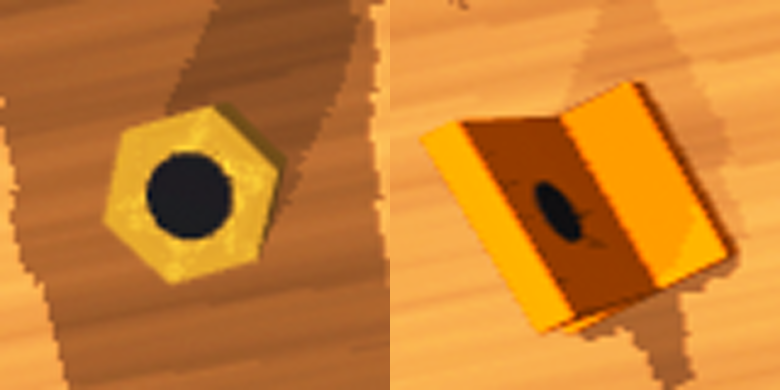

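```bash
python3 - <<'E'
from h import *
w=np.load("w4.npy"); P=pose("wrist",dict(ee_pos=w[:3],eef_rot=w[3:]))
def go(c,o):
  c=cast(P,np.array(c)/4.875+o,.06); d=np.diff(np.r_[c,c[:1]],axis=0)
  print(c.mean(0).round(4),np.linalg.norm(d,axis=1).round(3),np.degrees(np.arctan2(d[:,1],d[:,0])).round(1))
go([(128,130),(214,106),(279,172),(261,261),(174,284),(104,220)],[185,95])
go([(32,136),(75,121),(185,317),(151,333)],[72,95])
R=Ro.from_quat(w[3:]).as_matrix();print(np.degrees(np.arctan2(R[1,1],R[0,1])))
s=cast(P,[(328,118.5)],.06)
E
```

```text
[0.6587 0.015 ] [0.02  0.02  0.021 0.021 0.021 0.021] [  94.    33.7  -23.3  -86.4 -144.3  151.7]
[ 0.638  -0.1282] [0.011 0.048 0.009 0.049] [  97.    12.4  -76.9 -165.9]
78.84477148847627
```

```bash

python3 -m inch '{"translation":[[-0.24,-0.12,-0.4],[-0.47,-0.23,-0.9],[-0.47,-0.23,-0.9],[-0.47,-0.23,-0.9],[-0.47,-0.23,-0.9]],"rot":[[0,0,-0.12],[0,0,-0.24],[0,0,-0.24],[0,0,-0.24],[0,0,-0.24]],"jaw":[65,65,65,65,65]}'
```

```text
time: 7.75
ee_pos: [0.6601, 0.017, 0.1562]
eef_rot: [0.219, 0.976, 0.0, -0.001]
ft_force: [1.0, 0.1, -0.5]
width: 0.0653
```

```bash

python3 -m inch '{"translation":[[-0.01,-0.02,-0.4],[-0.01,-0.02,-0.8],[-0.01,-0.02,-0.8]],"rot":[[0,0,0],[0,0,0],[0,0,0]],"jaw":[65,65,65]}' >/dev/null
python3 -m inch '{"translation":[[0,0,-0.2],[0,0,-0.4],[0,0,-0.4]],"rot":[[0,0,0],[0,0,0],[0,0,0]],"jaw":[65,65,65]}'
python3 -m inch '{"translation":[[0,0,0],[0,0,0],[0,0,0],[0,0,0],[0,0,0],[0,0,0]],"rot":[[0,0,0],[0,0,0],[0,0,0],[0,0,0],[0,0,0],[0,0,0]],"jaw":[28,28,28,28,28,28]}' 30
python3 -m inch '{"translation":[[0,0,0.2],[0,0,0.5],[0,0,0.95],[0,0,0.95],[0,0,0.95]],"rot":[[0,0,0],[0,0,0],[0,0,0],[0,0,0],[0,0,0]],"jaw":[28,28,28,28,28]}'
```

```text
time: 8.35
ee_pos: [0.6579, 0.017, 0.0331]
eef_rot: [0.217, 0.976, -0.001, -0.004]
ft_force: [0.1, 0.6, 0.5]
width: 0.0649
time: 8.95
ee_pos: [0.6581, 0.0156, 0.034]
eef_rot: [0.218, 0.976, -0.001, -0.004]
ft_force: [-1.9, -3.2, 6.6]
width: 0.0355
time: 9.45
ee_pos: [0.6584, 0.0159, 0.1295]
eef_rot: [0.217, 0.976, -0.001, -0.003]
ft_force: [0.7, 0.4, -4.7]
width: 0.0357
```

```bash

python3 -m inch '{"translation":[[-0.28,0.46,0.02],[-0.56,0.94,0.04]],"rot":[[0,0,0],[0,0,0]],"jaw":[28,28]}' >/dev/null
python3 -m inch '{"translation":[[-0.28,0.46,0.02],[-0.56,0.94,0.02]],"rot":[[0,0,0],[0,0,0]],"jaw":[28,28]}' >/dev/null
python3 -m inch '{"translation":[[-0.28,0.46,0.02],[-0.58,0.98,0.02],[-0.58,0.98,0.02],[-0.58,0.98,0.02]],"rot":[[0,0,0],[0,0,0],[0,0,0],[0,0,0]],"jaw":[28,28,28,28]}'
```

```text
time: 10.25
ee_pos: [0.4905, 0.2891, 0.131]
eef_rot: [0.216, 0.976, -0.003, -0.007]
ft_force: [0.1, 0.2, -4.5]
width: 0.0361
```

Target z = 0.034 + 0.004 = 0.038.

```bash

python3 -m inch '{"translation":[[0,0.08,-0.3],[0,0.08,-0.6],[0,0.08,-0.85],[0,0.08,-0.92],[0,0.08,-0.92]],"rot":[[0,0,0],[0,0,0],[0,0,0],[0,0,0],[0,0,0]],"jaw":[28,28,28,28,28]}'
python3 -m inch '{"translation":[[0,0,0],[0,0,0],[0,0,0],[0,0,0],[0,0,0],[0,0,0.3],[0,0,0.8],[0,0,1],[0,0,1]],"rot":[[0,0,0],[0,0,0],[0,0,0],[0,0,0],[0,0,0],[0,0,0],[0,0,0],[0,0,0],[0,0,0]],"jaw":[28,28,60,60,60,60,60,60,60]}'
```

```text
time: 10.75
ee_pos: [0.4901, 0.2952, 0.0378]
eef_rot: [0.217, 0.976, -0.005, -0.008]
ft_force: [1.2, 0.4, -4.0]
width: 0.0355
time: 11.65
ee_pos: [0.492, 0.2964, 0.1417]
eef_rot: [0.217, 0.976, -0.002, -0.006]
ft_force: [0.8, 0.0, -0.3]
width: 0.0601
```

```bash

python3 -m inch '{"translation":[[0.4,-0.4,0],[0.86,-0.83,0]],"rot":[[0,0,0],[0,0,0]],"jaw":[57,57]}' >/dev/null
python3 -m inch '{"translation":[[0.4,-0.4,0],[0.9,-0.88,0],[0.9,-0.88,0],[0.9,-0.88,0],[0.9,-0.88,0]],"rot":[[0,0,0],[0,0,0],[0,0,0],[0,0,0],[0,0,0]],"jaw":[57,57,57,57,57]}'
python3 - <<'E'
from h import *
s=r.read_state();im=eyes.camera("wrist"); cv2.imwrite("pics/w5.png",im)
im=eyes.camera("side"); cv2.imwrite("pics/side5.png",im)
E
```

```text
time: 12.35
ee_pos: [0.653, 0.1395, 0.1403]
eef_rot: [0.215, 0.977, -0.002, -0.007]
ft_force: [-0.3, -0.1, -1.0]
width: 0.0571
```

View pics/w5.png

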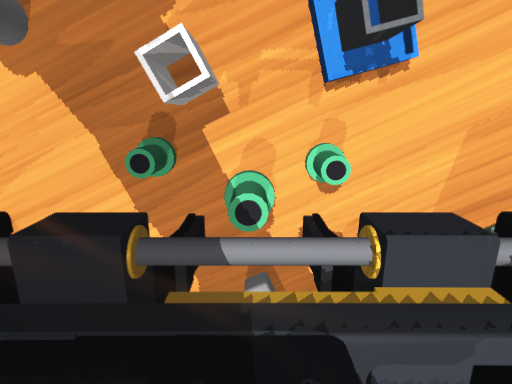

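Largest socket's bore is at (248,211), nearly centred between the fingers.

```bash
python3 - <<'E'
from h import *
s=r.read_state();P=pose("wrist",s);print(s["ee_pos"],cast(P,[(248,211)],.06))
E
python3 -m inch '{"translation":[[0.1,-0.1,0],[0.1,-0.1,-0.4],[0.1,-0.1,-0.7],[0.1,-0.1,-0.7]],"rot":[[0,0,0],[0,0,0],[0,0,0],[0,0,0]],"jaw":[57,57,57,57]}'
```

```text
[0.65241515 0.14133667 0.14088242] [[0.66040026 0.13351026]]
time: 12.85
ee_pos: [0.6597, 0.1312, 0.0665]
eef_rot: [0.213, 0.977, -0.003, -0.01]
ft_force: [-0.6, 0.0, -0.6]
width: 0.0571
```

```bash

python3 -m inch '{"translation":[[0.02,0.0,-0.1],[0.02,0,-0.31],[0.02,0,-0.31]],"rot":[[0,-0.02,0],[0,-0.02,0],[0,-0.02,0]],"jaw":[57,57,57]}'
python3 -m inch '{"translation":[[0,0,0],[0,0,0],[0,0,0],[0,0,0],[0,0,0],[0,0,0]],"rot":[[0,0,0],[0,0,0],[0,0,0],[0,0,0],[0,0,0],[0,0,0]],"jaw":[26,26,26,26,26,26]}' 30
python3 -m inch '{"translation":[[0,0,0.2],[0,0,0.5],[0,0,0.98],[0,0,0.98],[0,0,0.98]],"rot":[[0,0,0],[0,0,0],[0,0,0],[0,0,0],[0,0,0]],"jaw":[26,26,26,26,26]}'
```

```text
time: 13.15
ee_pos: [0.6608, 0.1313, 0.0347]
eef_rot: [0.213, 0.977, -0.001, -0.001]
ft_force: [0.5, -0.2, -0.3]
width: 0.0569
time: 13.75
ee_pos: [0.6612, 0.131, 0.0357]
eef_rot: [0.213, 0.977, -0.001, -0.001]
ft_force: [-2.5, -0.6, 5.9]
width: 0.0331
time: 14.25
ee_pos: [0.6615, 0.1312, 0.1344]
eef_rot: [0.213, 0.977, -0.001, -0.0]
ft_force: [-0.3, 0.2, -4.3]
width: 0.033
```

```bash

python3 -m inch '{"translation":[[-0.06,-0.44,0.05],[-0.12,-0.88,0.1]],"rot":[[0,0,0],[0,0,0]],"jaw":[26,26]}' >/dev/null
python3 -m inch '{"translation":[[-0.06,-0.44,0.05],[-0.12,-0.88,0.1]],"rot":[[0,0,0],[0,0,0]],"jaw":[26,26]}' >/dev/null
python3 -m inch '{"translation":[[-0.06,-0.44,0],[-0.12,-0.88,0]],"rot":[[0,0,0],[0,0,0]],"jaw":[26,26]}' >/dev/null
python3 -m inch '{"translation":[[-0.06,-0.4,0],[-0.12,-0.88,0]],"rot":[[0,0,0.1],[0,0,0.2]],"jaw":[26,26]}' >/dev/null
python3 -m inch '{"translation":[[-0.06,-0.4,0],[-0.12,-0.8,0],[-0.12,-0.8,0],[-0.12,-0.8,0],[-0.12,-0.8,0]],"rot":[[0,0,0.14],[0,0,0.24],[0,0,0.24],[0,0,0.24],[0,0,0.24]],"jaw":[26,26,26,26,26]}'
python3 - <<'E'
from h import *
s=r.read_state();im=eyes.camera("wrist"); cv2.imwrite("pics/w6.png",im)
np.save("w6.npy",np.r_[s["ee_pos"],s["eef_rot"]]);P=pose("wrist",s)
b,g,rr=[im[...,i].astype(int) for i in range(3)]
m=(rr>110)&(g<60)&(b<60); m[250:]=0; print(rect(P,m,.018)); print(s["ee_pos"],s["eef_rot"])
E
```

```text
time: 15.55
ee_pos: [0.5945, -0.3011, 0.1428]
eef_rot: [-0.021, 1.0, -0.002, -0.008]
ft_force: [1.1, 0.7, -4.0]
width: 0.0338
[ 529.2 -300.8  189.1   77.1  179.2]
[ 0.5945374  -0.30109421  0.14275139] [-0.02084754  0.99974601 -0.0017735  -0.00837519]
```

View pics/w6.png

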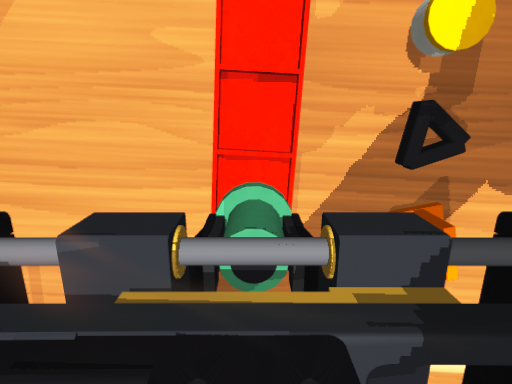

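Red tray runs straight up the picture, with dividers at v≈72 and v≈153 (u≈258). Checking the pocket positions from these.

```bash
python3 - <<'E'
from h import *
w=np.load("w6.npy"); P=pose("wrist",dict(ee_pos=w[:3],eef_rot=w[3:]))
print(cast(P,[(260,72.5),(256,153.5),(217,150),(295,152)],.018))
E
```

```text
[[ 0.49289439 -0.29918397]
 [ 0.56348293 -0.29954955]
 [ 0.5617803  -0.33570091]
 [ 0.56057288 -0.26357683]]
```

```bash

python3 -m inch '{"translation":[[0.075,0,-0.3],[0.075,0,-0.6],[0.075,0,-0.8],[0.075,0,-0.96],[0.075,0,-0.96]],"rot":[[0,-0.016,0],[0,-0.016,0],[0,-0.016,0],[0,-0.016,0],[0,-0.016,0]],"jaw":[26,26,26,26,26]}'
```

```text
time: 16.1
ee_pos: [0.6014, -0.299, 0.0446]
eef_rot: [-0.022, 1.0, -0.001, -0.002]
ft_force: [0.1, -0.1, -2.9]
width: 0.0338
```

```bash

python3 -m inch '{"translation":[[0,-0.02,-0.045],[0,-0.02,-0.045],[0,-0.02,-0.045],[0,-0.02,-0.045],[0,-0.02,-0.045],[0,-0.02,-0.045],[0,-0.02,0.3],[0,0,0.8],[0,0,1],[0,0,1]],"rot":[[0,0,0],[0,0,0],[0,0,0],[0,0,0],[0,0,0],[0,0,0],[0,0,0],[0,0,0],[0,0,0],[0,0,0]],"jaw":[26,26,58,58,58,58,58,58,58,58]}'
```

```text
time: 17.1
ee_pos: [0.6032, -0.3002, 0.1491]
eef_rot: [-0.022, 1.0, -0.002, 0.002]
ft_force: [-0.0, -0.5, -0.1]
width: 0.058
```

```bash

python3 -m inch '{"translation":[[0.09,0.4,0],[0.18,0.86,0]],"rot":[[0,0,0.09],[0,0,0.18]],"jaw":[45,45]}' >/dev/null
python3 -m inch '{"translation":[[0.09,0.4,0],[0.19,0.92,0],[0.19,0.92,0],[0.19,0.92,0],[0.19,0.92,0]],"rot":[[0,0,0.02],[0,0,0.02],[0,0,0.02],[0,0,0.02],[0,0,0.02]],"jaw":[45,45,45,45,45]}'
python3 - <<'E'
from h import *
s=r.read_state();im=eyes.camera("wrist"); cv2.imwrite("pics/w7.png",im);print(s["ee_pos"],s["eef_rot"])
E
```

```text
time: 17.8
ee_pos: [0.6391, -0.125, 0.1485]
eef_rot: [-0.125, 0.992, -0.003, 0.001]
ft_force: [-0.2, -0.1, 0.6]
width: 0.0452
[ 0.6391002  -0.12502582  0.14846003] [-0.1251734   0.99212845 -0.00327227  0.00143383]
```

View pics/w7.png

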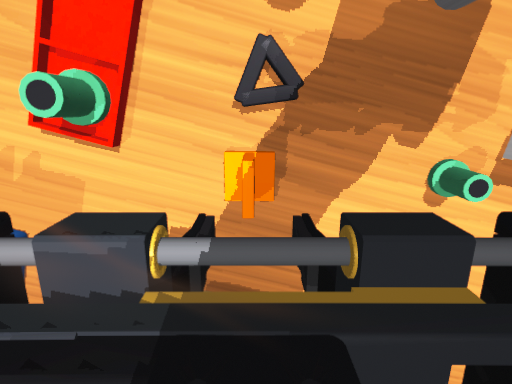

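The lug tab (248,190) is upright in the picture and centred between the fingers; the socket stands in the red tray's end pocket. Grasping.

```bash

python3 -m inch '{"translation":[[-0.02,-0.02,-0.4],[-0.02,-0.02,-0.8],[-0.02,-0.02,-0.8]],"rot":[[0,0,0],[0,0,0],[0,0,0]],"jaw":[45,45,45]}' >/dev/null
python3 -m inch '{"translation":[[0,0,-0.2],[0,0,-0.31],[0,0,-0.31],[0,0,-0.31]],"rot":[[0,0,0],[0,0,0],[0,0,0],[0,0,0]],"jaw":[45,45,45,45]}'
python3 -m inch '{"translation":[[0,0,0],[0,0,0],[0,0,0],[0,0,0],[0,0,0],[0,0,0],[0,0,0]],"rot":[[0,0,0],[0,0,0],[0,0,0],[0,0,0],[0,0,0],[0,0,0],[0,0,0]],"jaw":[3,3,3,3,3,3,3]}' 30
python3 -m inch '{"translation":[[0,0,0.2],[0,0,0.5],[0,0,1],[0,0,1],[0,0,1]],"rot":[[0,0,0],[0,0,0],[0,0,0],[0,0,0],[0,0,0]],"jaw":[3,3,3,3,3]}'
```

```text
time: 18.55
ee_pos: [0.6337, -0.1292, 0.0337]
eef_rot: [-0.123, 0.992, -0.003, -0.002]
ft_force: [0.1, 0.9, 0.7]
width: 0.0451
time: 19.25
ee_pos: [0.6339, -0.1297, 0.0339]
eef_rot: [-0.123, 0.992, -0.003, -0.002]
ft_force: [0.8, -1.5, 1.1]
width: 0.0095
time: 19.75
ee_pos: [0.6342, -0.1294, 0.1346]
eef_rot: [-0.123, 0.992, -0.003, -0.001]
ft_force: [1.0, 0.4, -3.3]
width: 0.0098
```

```bash

python3 -m inch '{"translation":[[-0.27,-0.43,0.03],[-0.54,-0.86,0.05]],"rot":[[0,0,-0.12],[0,0,-0.25]],"jaw":[3,3]}' >/dev/null
python3 -m inch '{"translation":[[-0.27,-0.43,0],[-0.6,-0.92,0],[-0.6,-0.92,0],[-0.6,-0.92,0],[-0.6,-0.92,0]],"rot":[[0,0,0],[0,0,0],[0,0,0],[0,0,0],[0,0,0]],"jaw":[3,3,3,3,3]}'
```

```text
time: 20.45
ee_pos: [0.5199, -0.3038, 0.1361]
eef_rot: [0.007, 1.0, -0.001, -0.004]
ft_force: [0.5, 0.6, -3.5]
width: 0.0097
```

```bash

python3 -m inch '{"translation":[[0.06,0.03,-0.2],[0.06,0.03,-0.5],[0.06,0.03,-0.8],[0.06,0.03,-0.93],[0.06,0.03,-0.93]],"rot":[[0,-0.008,0],[0,-0.008,0],[0,-0.008,0],[0,-0.008,0],[0,-0.008,0]],"jaw":[3,3,3,3,3]}'
```

```text
time: 20.95
ee_pos: [0.5254, -0.2987, 0.0409]
eef_rot: [0.006, 1.0, -0.0, -0.002]
ft_force: [-0.6, 0.4, -2.2]
width: 0.0101
```

```bash

python3 -m inch '{"translation":[[0,-0.02,-0.03],[0,-0.02,-0.03],[0,-0.02,-0.03],[0,-0.02,-0.03],[0,-0.02,-0.03],[0,-0.02,-0.03],[0,-0.02,0.3],[0,0,0.8],[0,0,1],[0,0,1]],"rot":[[0,0,0],[0,0,0],[0,0,0],[0,0,0],[0,0,0],[0,0,0],[0,0,0],[0,0,0],[0,0,0],[0,0,0]],"jaw":[3,3,45,45,45,45,60,65,65,65]}'
```

```text
time: 21.95
ee_pos: [0.5271, -0.2998, 0.1448]
eef_rot: [0.007, 1.0, -0.001, 0.001]
ft_force: [-0.5, 0.6, -0.8]
width: 0.0623
```

```bash

python3 -m inch '{"translation":[[-0.16,0.48,0],[-0.33,0.97,0]],"rot":[[0,0,0],[0,0,0]],"jaw":[65,65]}' >/dev/null
python3 -m inch '{"translation":[[-0.16,0.48,0],[-0.33,0.97,0]],"rot":[[0,0,0],[0,0,0]],"jaw":[65,65]}' >/dev/null
python3 -m inch '{"translation":[[-0.14,0.48,0],[-0.28,1,0],[-0.28,1,0],[-0.28,1,0],[-0.28,1,0]],"rot":[[0,0,0],[0,0,0],[0,0,0],[0,0,0],[0,0,0]],"jaw":[65,65,65,65,65]}'
python3 - <<'E'
from h import *
s=r.read_state();im=eyes.camera("wrist"); cv2.imwrite("pics/w8.png",im);print(s["ee_pos"],s["eef_rot"])
E
```

```text
time: 22.85
ee_pos: [0.4326, -0.0094, 0.1428]
eef_rot: [0.008, 1.0, -0.002, 0.0]
ft_force: [0.9, -0.1, -0.0]
width: 0.0651
[ 0.43255094 -0.00940208  0.14276293] [ 8.22102649e-03  9.99963961e-01 -2.10306946e-03  2.61842554e-04]
```

View pics/w8.png

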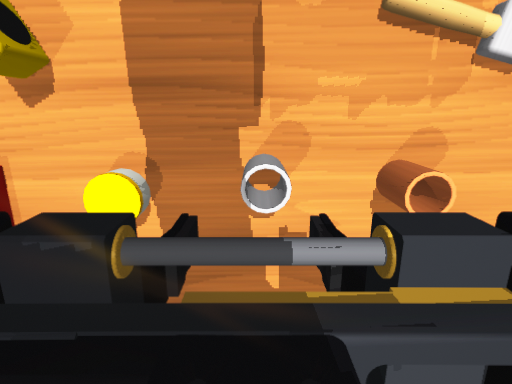

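Silver tube top centre is at (266,189), about 10–11 mm to +y of the jaws, which agrees with (0.428, 0.002).

```bash
python3 - <<'E'
from h import *
s=r.read_state();P=pose("wrist",s);print(s["ee_pos"],cast(P,[(266.5,189)],.06))
E
python3 -m inch '{"translation":[[-0.03,0.1,0],[-0.03,0.1,-0.3],[-0.03,0.1,-0.6],[-0.03,0.1,-0.6]],"rot":[[0,0,0],[0,0,0],[0,0,0],[0,0,0]],"jaw":[68,68,68,68]}'
```

```text
[ 0.43263333 -0.00972178  0.14277276] [[0.42674574 0.00147999]]
time: 23.3
ee_pos: [0.4272, -0.0004, 0.0798]
eef_rot: [0.009, 1.0, -0.003, -0.003]
ft_force: [-1.4, 0.1, 0.6]
width: 0.0678
```

```bash

python3 -m inch '{"translation":[[0,0.02,-0.2],[0,0.02,-0.43],[0,0.02,-0.43],[0,0.02,-0.43]],"rot":[[0,0,0],[0,0,0],[0,0,0],[0,0,0]],"jaw":[68,68,68,68]}'
python3 -m inch '{"translation":[[0,0,0],[0,0,0],[0,0,0],[0,0,0],[0,0,0],[0,0,0]],"rot":[[0,0,0],[0,0,0],[0,0,0],[0,0,0],[0,0,0],[0,0,0]],"jaw":[33,33,33,33,33,33]}' 25
python3 -m inch '{"translation":[[0,0,0.2],[0,0,0.5],[0,0,1],[0,0,1],[0,0,1]],"rot":[[0,0,0],[0,0,0],[0,0,0],[0,0,0],[0,0,0]],"jaw":[33,33,33,33,33]}'
```

```text
time: 23.7
ee_pos: [0.4276, 0.0014, 0.0379]
eef_rot: [0.01, 1.0, -0.003, -0.003]
ft_force: [-0.7, 0.3, 1.2]
width: 0.0679
time: 24.3
ee_pos: [0.4279, 0.0013, 0.0383]
eef_rot: [0.01, 1.0, -0.003, -0.002]
ft_force: [-0.9, -1.6, 6.6]
width: 0.0414
time: 24.8
ee_pos: [0.4282, 0.0015, 0.1389]
eef_rot: [0.01, 1.0, -0.003, -0.002]
ft_force: [0.5, 0.5, -2.6]
width: 0.0414
```

```bash

python3 -m inch '{"translation":[[0.04,-0.48,0],[0.09,-0.97,0.02]],"rot":[[0,0,0],[0,0,0]],"jaw":[33,33]}' >/dev/null
python3 -m inch '{"translation":[[0.04,-0.48,0],[0.09,-0.97,0.02]],"rot":[[0,0,0],[0,0,0]],"jaw":[33,33]}' >/dev/null
python3 -m inch '{"translation":[[0.04,-0.48,0],[0.09,-1,0],[0.09,-1,0],[0.09,-1,0],[0.09,-1,0]],"rot":[[0,0,0],[0,0,0],[0,0,0],[0,0,0],[0,0,0]],"jaw":[33,33,33,33,33]}'
```

```text
time: 25.7
ee_pos: [0.4522, -0.2925, 0.1381]
eef_rot: [0.007, 1.0, -0.002, -0.006]
ft_force: [0.6, -0.4, -2.5]
width: 0.0412
```

```bash

python3 -m inch '{"translation":[[0.02,-0.07,-0.2],[0.02,-0.07,-0.5],[0.02,-0.07,-0.8],[0.02,-0.07,-0.91],[0.02,-0.07,-0.91]],"rot":[[0,-0.01,0],[0,-0.01,0],[0,-0.01,0],[0,-0.01,0],[0,-0.01,0]],"jaw":[33,33,33,33,33]}'
```

```text
time: 26.2
ee_pos: [0.4535, -0.2978, 0.0459]
eef_rot: [0.006, 1.0, -0.001, -0.002]
ft_force: [0.5, 0.5, -1.6]
width: 0.041
```

Release, rise, and retreat clear for a final look.

```bash

python3 -m inch '{"translation":[[0,-0.02,-0.035],[0,-0.02,-0.035],[0,-0.02,-0.035],[0,-0.02,-0.035],[0,-0.02,-0.035],[0,-0.02,-0.035],[0,-0.02,0.3],[0,0,0.8],[0,0,1],[0,0,1]],"rot":[[0,0,0],[0,0,0],[0,0,0],[0,0,0],[0,0,0],[0,0,0],[0,0,0],[0,0,0],[0,0,0],[0,0,0]],"jaw":[33,33,62,62,62,62,62,62,62,62]}'
python3 -m inch '{"translation":[[0.4,0,0.3],[0.8,0,0.6],[0.8,0,0.6]],"rot":[[0,0,0],[0,0,0],[0,0,0]],"jaw":[62,62,62]}' >/dev/null
python3 -m inch '{"translation":[[0.4,0.1,0.3],[0.9,0.2,0.6],[0.9,0.2,0.6],[0.9,0.2,0.6],[0.9,0.2,0.6]],"rot":[[0,0,0],[0,0,0],[0,0,0],[0,0,0],[0,0,0]],"jaw":[62,62,62,62,62]}'
python3 - <<'E'
from h import *
s=r.read_state();np.save("w9.npy",np.r_[s["ee_pos"],s["eef_rot"]])
w=eyes.camera("wrist"); sc=eyes.camera("scene"); sd=eyes.camera("side")
cv2.imwrite("pics/w9.png",w);cv2.imwrite("pics/s9.png",sc);cv2.imwrite("pics/sd9.png",sd)
f=lambda a:cv2.resize(a,(400,300),interpolation=cv2.INTER_AREA)
cv2.imwrite("pics/final.png",np.vstack([np.hstack([f(w[:300]),f(sc[70:350,100:474])]),np.hstack([f(sc[70:220,100:300]),f(sc[190:310,260:420])])]))
E
```

```text
time: 27.2
ee_pos: [0.4552, -0.2988, 0.1492]
eef_rot: [0.006, 1.0, -0.002, 0.001]
ft_force: [0.2, -0.0, -0.7]
width: 0.0619
time: 28.0
ee_pos: [0.6294, -0.2782, 0.27]
eef_rot: [0.004, 1.0, -0.003, 0.002]
ft_force: [-0.2, -0.3, -0.2]
width: 0.0622
```

View pics/final.png

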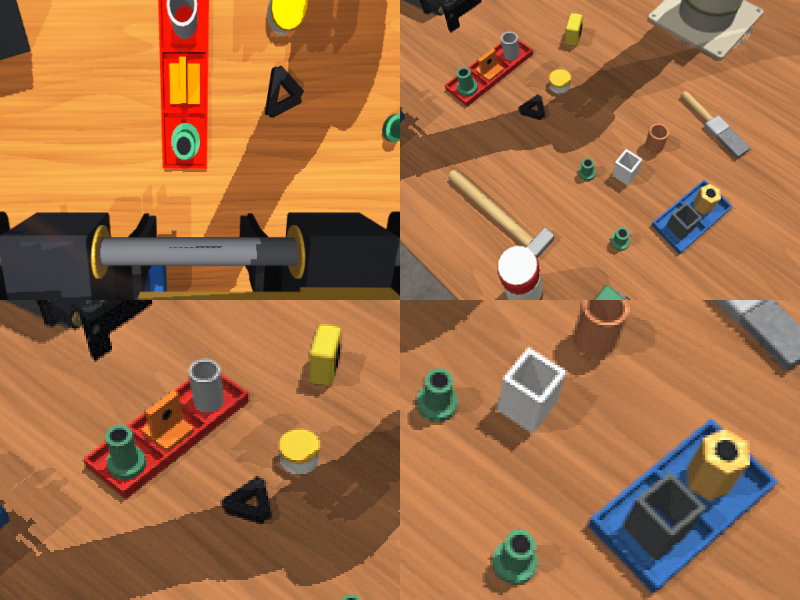

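```bash
python3 - <<'E'
from h import *
P=pose("scene"); print(cast(P,[(390,250),(368,268.8),(202.5,105),(160,137.5)],.064).round(3), np.abs(cv2.imread("pics/s9.png")[180:250,295:355].astype(int)-cv2.imread("pics/scene0.png")[180:250,295:355]).mean())
s=r.read_state();print(s["time"],s["ft_force"]); r.close_job()
E
```

```text
[[ 0.491  0.295]
 [ 0.557  0.283]
 [ 0.453 -0.298]
 [ 0.602 -0.299]] 23.30174603174603
28.15 [ 0.46511756 -0.39319541  0.12437052]
the job is handed in; nothing more can be done
```

Both kits are made up and the job is handed in at 28 s of the 128 s allowed. The red tray holds the steel tube, the largest green socket and the lug. The blue tray holds the dark square tube and the hex nut.

- **Final pictures:** all five parts look upright, each in its own pocket. The gripper was open and clear of everything.
- **Positions:** in the last scene picture the tube, socket, square tube and nut came out within about 7 mm of their pocket centres (limit 20 mm). The square tube was furthest off, about 6 mm from where it was released. I checked the lug by eye only and did not measure where it ended up.
- **Offcuts:** the copper and aluminium pieces look unmoved and upright. A picture-difference check around them was inconclusive (mean difference 23), probably because the arm's shadow had moved, so this too rests on looking at the picture.
- **One disagreement:** my first side-camera reading of the red tray differed from the scene camera (angle 161° against 179°). The wrist camera confirmed the scene reading, and I used that.

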